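# Release the yellow glue press with its ratchet

## Task

The glue in the yellow press is dry: loosen its bolt. First flip the orange direction lever on the yellow press's ratchet over from the red patch to the green patch (loosen), then swing the ratchet's black handle counter-clockwise, seen from above, by a sixth of a turn or a little more, so that the bolt turns about an eighth of a turn, and let go of it there. Leave the blue press and its ratchet alone; it is still gluing.

Things in the scene. Friction and masses are not known exactly. Their poses are not given: they have to be found in the camera images.
- yellow_press: The press to open, fixed to the table: yellow base plate 130 x 130 x 14 mm, yellow bridge 60 mm high, and a steel ratchet lying level on the vertical hex bolt at its centre (head radius 34 mm, 64 to 84 mm above the table, hiding the bolt). Origin: on the bolt's axis, at the table; z up; its -x axis is where the handle points when joint yellow_handle reads 0.
- yellow_lever (a joint): Orange direction lever; vertical pivot on the ratchet, 32 mm from the bolt's axis along the handle. 0 = tighten (tab over red, 26 deg clockwise of the handle's line), 0.9 rad = loosen (over green, 26 deg counter-clockwise): hard stops. Stays put; 1.5 N at the tab moves it. Only fully at green does it drive the bolt; flip it before swinging (after a free swing on red, swing back first).
- yellow_tab (a point): Top centre of the lever's upright tab, 112 mm above the table, 38 mm from the lever's pivot. The tab is 16 mm long (along the lever), 10 mm wide, 22 mm high: push it sideways with closed fingertips or pinch it from above. Beneath it a flat plate with the red and green patches, top 86 mm above the table, 80 mm across the handle, 24 mm along it, centred 68 mm from the bolt's axis.
- yellow_handle (a joint): Swing of the yellow press's ratchet handle about the bolt, rad, counter-clockwise from above positive; starts at 0 to 0.15, hard stops at 0 and 1.3. With the lever at green it picks up the bolt at about 0.25 and the bolt follows it from there. It stays where it is left. About 3 N at the grip swings it free, about 9 N with the bolt.
- yellow_grip (a point): Centre of the black handle grip, 145 mm from the bolt's axis, 75 mm above the table. The grip is 24 mm wide, 18 mm high and runs from 100 to 185 mm from the bolt's axis; its underside is free.
- yellow_bolt (a joint): Turn of the yellow press's bolt, rad, 0 = tight (its start), positive = loosened, counter-clockwise from above. Stiff: it stays where it is left.
- blue_tab (a point): Centre of the top of the lever tab of the other press, which is the same in shape but blue. Not to be touched.

How it is judged (in metres and radians):
On the way:
1. the yellow press's lever is flipped to the loosen side while its bolt is still tight (value of joint yellow_lever above 0.7 rad and value of joint yellow_bolt below 0.15 rad), for 0.1 s.
At the end, for the whole second after the job is handed in: The yellow press's bolt is turned loose by at least 0.7 rad (40 degrees), its lever is still on the loosen (green) side (above 0.6 rad), and bolt and handle are at rest (below 0.1 rad/s) (value of joint yellow_bolt above 0.7 rad and value of joint yellow_lever above 0.6 rad and velocity of joint yellow_bolt between -0.1 and 0.1 rad/s and velocity of joint yellow_handle between -0.1 and 0.1 rad/s); the robot touches nothing.
It fails at once if the blue press's ratchet (lever or handle) is moved, its lever tab by more than 12 mm (distance of blue_tab from where it was at the start of the episode above 0.012 m).
It also fails if it takes over 45 s, if anything falls off the work surface, if the arm or the gripper's body presses on something with over 40 N, if the wrist force passes 120 N, or if a joint passes its speed limit or range.

## Robot

A 6-joint arm with a two-finger parallel gripper is mounted at the origin on the work surface. World frame = base frame: x ahead of the robot, y to its left, z up, the work surface at z = 0. Lengths are in m, angles in degrees, forces in N, time in s.
With the tool pointing down it reaches from about 0.35 to 0.8 m from the base axis. Payload 7.3 kg.
Tool frame: the origin (TCP) lies on the centre line of the jaws, within the pads' length; the fingertips stand 14 mm ahead of it and the grasp point (between the pads) lies 5 mm behind it (manip.finger_overhang is the distance from the TCP to the fingertips, in m); z points along the fingers, y is the line along which they close (so a half turn about z gives the same grasp; the last joint's range is limited). The gripper opens to 85 mm and grips with 20 to 120 N. Pads are 22 mm wide; open, the fingers measure 114 mm over their backs; the gripper's body (76 mm by 85 mm) begins 54 mm behind the grasp point. The pads swing forward as they close: fully open they stand 13 mm farther back than shut.
Start: joints at [65.661, 19.595, 87.324, -0, 73.075, -8.365], TCP at [0.144, 0.505, 0.245] pointing down, gripper open.
Joint ranges: [-145.02, 145.02], [-44.19, 115.74], [2.07, 154.8], [-57.11, 237.11], [16.16, 152.29], [-177.93, 177.93]. Speed limits (degrees/s): [147.25, 147.25, 180, 180, 180, 180].

## Interface

Orientations are given as [roll, pitch, yaw] about the fixed x, y, z axes, in that order (R = Rz(yaw) Ry(pitch) Rx(roll)).
In Python, from workcell import manip gives the robot as it stands.
- The arm moves only by the shell command python3 -m crank 'ROWS'. ROWS is JSON, a list of rows, each a list of 7 numbers: the shift along the tool's x, y, z in m, then the turn, a rotation vector about the tool's x, y, z in degrees, then the finger opening in m, from 0 to 0.0854. In form: [[tx, ty, tz, rx, ry, rz, fingers], ...]. A call has 1 to 5 rows; each row is the pose to reach, as a shift and turn from the pose commanded when the call began, along the tool's axes at that moment; what a row does not reach only later rows make up. A row lasts 1/12 s, in which the tool goes at most 41.7 mm and 7.16 degrees, less where a joint would pass 70% of its speed; a pose out of reach is approached as far as the arm can. A call with a gripper value outside its range is refused whole. The fingers move at their own pace and stop on an object; the grip force is fixed at half the most. Time passes only in rows, so rows that repeat a pose let the fingers close. It gives the time, the measured TCP pose, the force, the opening and the grip force at its end, in the units of the state.
- manip.state(): the state, without advancing time (a new reading comes with each control period).
- manip.grab_frame(name): name is "side" or "top"; returns (picture, depth): 420x560x3 uint8, red, green, blue; 420x560 float32, m along the optical axis (not along the pixel's ray), 0 where there is no reading.
- manip.camera_model(name): a dict with "fx", "fy", "cx", "cy" (pixels), "dist" ([k1, k2, p1, p2, k3] as OpenCV has them; the pictures are not rectified), "R" (3x3) and "t" (3): a world point X has camera coordinates R X + t. Camera axes: x right, y down, z forward; pixel columns grow to the right and rows downward; lengths in m; the calibration is good to about 2 mm. A picture is of the moment at which its call begins. camera_model takes no time and is no camera call.
- manip.finish_job(): hands the job in; it is judged then, once.
The state is a dict: "t": time; "joint_pos": joint angles; "joint_velocities": joint speeds; "tau": joint torques, N m; "position": TCP position; "orientation": TCP orientation; "contact_force": force on the tool from outside, world axes, zero at the start; "moment": the same for the moment, N m; "finger_gap": opening from 0.0 (shut) to 1.0 (fully open); "gripper_force": force on a finger pad.
Only numpy, scipy, OpenCV 4.12 (cv2) and the standard library are available. Lean on these libraries where they do the work, as an engineer would, in place of code of your own. Each camera call takes 0.05 s, during which the arm holds its last target. There are 200 camera calls.

## Working session

There is one attempt and no reset: what is moved stays moved. The work goes in short steps, Python scripts to look and compute and a shell command to move; the robot and the scene stay as the last step left them, time stands still between calls to the robot, and variables do not carry over. Pictures are saved under pics/ and viewed, at most 10 in all, crops included, and the job is handed in when it is done.

```bash
mkdir -p pics; python3 - <<'E'
from workcell import manip
import cv2,numpy as np
for n in("top","side"):
    p,d=manip.grab_frame(n); np.savez(f"{n}0.npz",p=p,d=d)
    cv2.imwrite(f"pics/{n}0.png",p[:,:,::-1])
    m=manip.camera_model(n); print(n,m["fx"],np.round(-np.array(m["R"]).T@m["t"],3))
s=manip.state();print(s["t"],s["position"],s["orientation"],s["finger_gap"])
E
```

```text
top 492.8115021237724 [ 0.375 -0.004  0.99 ]
side 443.6984522009621 [ 0.317 -0.619  0.645]
0.1 [0.14432363 0.50441946 0.24470322] [-1.79921350e+02 -1.01085891e-02  1.64026125e+02] 0.9998752650709287
```

View pics/top0.png

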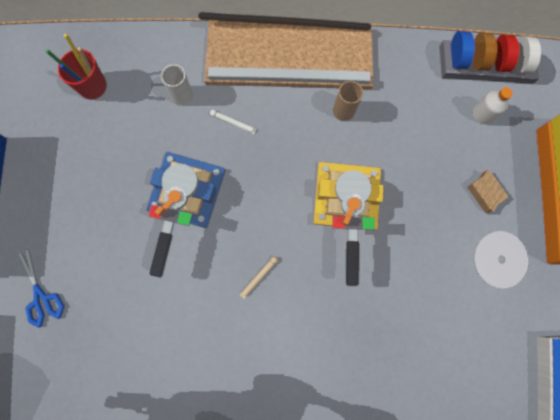

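View pics/side0.png

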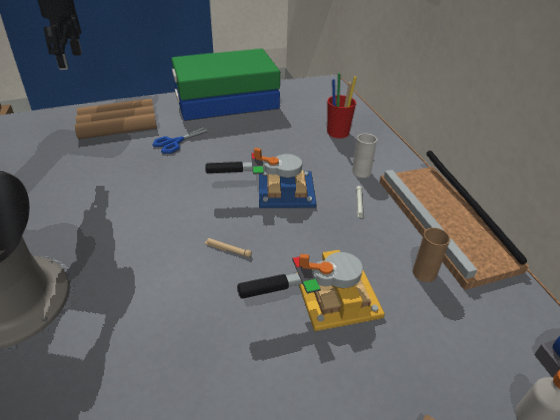

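The top view shows the yellow press with its head at about (353,190), tab near (354,205), red patch (340,222), green patch (368,223) and grip (352,262). The side view agrees: the tab is over red at (304,261). Next I'll measure these.

```bash
cat > h.py <<'E'
from workcell import manip
import cv2,numpy as np
def ray(n,uv,z):
    m=manip.camera_model(n);R=np.array(m["R"]);t=np.array(m["t"])
    K=np.array([[m["fx"],0,m["cx"]],[0,m["fy"],m["cy"]],[0,0,1]])
    q=cv2.undistortPoints(np.array(uv,float).reshape(-1,1,2),K,np.array(m["dist"])).reshape(-1,2)
    D=np.c_[q,np.ones(len(q))]@R; C=-R.T@t
    return C+D*((z-C[2])/D[:,2])[:,None]
def cloud(n,d,mask):
    v,u=np.nonzero(mask&(d>0)); m=manip.camera_model(n);R=np.array(m["R"]);t=np.array(m["t"])
    K=np.array([[m["fx"],0,m["cx"]],[0,m["fy"],m["cy"]],[0,0,1]])
    q=cv2.undistortPoints(np.c_[u,v].astype(float).reshape(-1,1,2),K,np.array(m["dist"])).reshape(-1,2)
    return (np.c_[q,np.ones(len(q))]*d[v,u][:,None]-t)@R
def measure(p,d,n="top",roi=(300,420,150,320)):
    h=cv2.cvtColor(p,cv2.COLOR_RGB2HSV);H,S,V=[h[...,i].astype(int) for i in range(3)]
    r=np.zeros(H.shape,bool);r[roi[2]:roi[3],roi[0]:roi[1]]=1
    ms=dict(grip=r&(V<60),green=r&(H>45)&(H<75)&(S>120),red=r&((H<4)|(H>175))&(S>150),orange=r&(H>=5)&(H<=14)&(S>140),
      yellow=r&(H>19)&(H<32)&(S>140))
    out={}
    for k,m in ms.items():
        c=cloud(n,d,m); out[k]=(m,c)
    return out
E
python3 - <<'E'
from h import *
for n,roi in(("top",(300,420,150,320)),("side",(230,400,230,340))):
    f=np.load(n+"0.npz");o=measure(f["p"],f["d"],n,roi)
    for k,(m,c) in o.items():
        v,u=np.nonzero(m);print(n,k,len(u),"px",u.mean().round(1),v.mean().round(1),"med",np.median(c,0).round(4),"z5-95",np.percentile(c[:,2],[5,95]).round(3),
          "x",np.percentile(c[:,0],[3,97]).round(3),"y",np.percentile(c[:,1],[3,97]).round(3))
    c=o["orange"][1];c=c[c[:,2]>.104];print("tab",len(c),c.mean(0),c.min(0),c.max(0))
    g=o["grip"][1]
    g=g[(g[:,2]>.078)];e=np.linalg.svd(g[:,:2]-g[:,:2].mean(0))[2][0];print("grip dir",e,g.mean(0))
    cy=cloud(n,f["d"],np.isin(np.arange(420),range(roi[2],roi[3]))[:,None]&np.isin(np.arange(560),range(roi[0],roi[1]))[None])
    hd=cy[(cy[:,2]>.079)&(cy[:,2]<.09)];print("top>.079 x",hd[:,0].min(),hd[:,0].max())
    hh=hd[hd[:,0]>hd[:,0].max()-.034];print("head y",hh[:,1].min(),hh[:,1].max())
E
```

```text
top grip 30 px 355.3 251.6 med [ 0.4666 -0.1606  0.0842] z5-95 [0.082 0.086] x [0.436 0.48 ] y [-0.161 -0.144]
top green 122 px 368.0 223.0 med [ 0.5175 -0.1815  0.0867] z5-95 [0.084 0.089] x [0.508 0.527] y [-0.191 -0.172]
top red 105 px 337.9 222.0 med [ 0.5179 -0.125   0.0862] z5-95 [0.083 0.089] x [0.509 0.528] y [-0.134 -0.117]
top orange 188 px 350.4 209.7 med [ 0.5446 -0.1472  0.0918] z5-95 [0.089 0.112] x [0.513 0.562] y [-0.163 -0.132]
top yellow 1440 px 344.1 190.9 med [ 0.5848 -0.1189  0.0159] z5-95 [0.012 0.062] x [0.529 0.648] y [-0.215 -0.09 ]
tab 44 [ 0.51942806 -0.13723321  0.11031374] [ 0.511389   -0.14418652  0.10445662] [ 0.52797966 -0.13124858  0.11485396]
grip dir [-0.99834345 -0.05753571] [ 0.46325019 -0.15772709  0.08419611]
top>.079 x 0.4021388924558155 0.6204957220964917
head y -0.18681361399479895 -0.12165561932852796
side grip 833 px 267.3 284.7 med [ 0.447  -0.1595  0.0845] z5-95 [0.073 0.087] x [0.404 0.523] y [-0.166 -0.145]
side green 143 px 311.1 284.9 med [ 0.5177 -0.1824  0.0874] z5-95 [0.086 0.089] x [0.507 0.528] y [-0.192 -0.172]
side red 46 px 296.5 261.1 med [ 0.5118 -0.1246  0.0874] z5-95 [0.086 0.089] x [0.508 0.518] y [-0.135 -0.116]
side orange 314 px 314.8 264.5 med [ 0.5368 -0.1463  0.0927] z5-95 [0.088 0.112] x [0.513 0.562] y [-0.165 -0.138]
side yellow 2027 px 343.1 305.4 med [ 0.5755 -0.2045  0.0155] z5-95 [0.008 0.062] x [0.521 0.646] y [-0.221 -0.121]
tab 59 [ 0.51874656 -0.14051376  0.11021519] [ 0.51228968 -0.14525089  0.10419937] [ 0.52612792 -0.13385121  0.11428449]
grip dir [-0.99996727  0.00809103] [ 0.45232013 -0.15677407  0.08435956]
top>.079 x 0.4013408353747324 0.6199158102152861
head y -0.18879168690117037 -0.12090833515231636
```

Head centre is (0.586, -0.1545), the grip end is at r = 185 mm and the tab is at (0.519, -0.138). All three match the sizes given, and the handle is near 0. I'll close the fingers and turn to yaw 90 (tool x = world y, tool y = world x) while moving over.

```bash
python3 -m crank '[[-0.026,-0.024,0,0,0,7,0],[-0.052,-0.047,0,0,0,14,0],[-0.078,-0.071,0,0,0,21,0],[-0.105,-0.094,0,0,0,28,0],[-0.131,-0.118,0,0,0,35,0]]'
cat >> h.py <<'E'
def rel(target,yaw):
    s=manip.state();from scipy.spatial.transform import Rotation as Q
    R=Q.from_euler("xyz",s["orientation"],degrees=True);print("delta tool",R.inv().apply(np.array(target)-s["position"]).round(4),
     "rotvec",(R.inv()*Q.from_euler("xyz",[180,0,yaw],degrees=True)).as_rotvec(degrees=True).round(2))
E
python3 -c "
from h import *
rel([.519,-.095,.245],90)"
```

```text
t: 0.52
position: [0.2383, 0.3538, 0.245]
orientation: [-180.0, 0.0, 128.7]
contact_force: [1.8, 0.6, 0.4]
finger_gap: 0.294
gripper_force: 0.0
delta tool [-5.257e-01 -6.170e-02  1.000e-04] rotvec [-2.000e-02  2.000e-02  3.872e+01]
```

```bash
python3 -m crank '[[-0.038,-0.004,0,0,0,7,0],[-0.076,-0.008,0,0,0,14,0],[-0.114,-0.013,0,0,0,21,0],[-0.152,-0.017,0,0,0,28,0],[-0.19,-0.022,0,0,0,35,0]]'
python3 -c "
from h import *
rel([.519,-.095,.245],90)"
```

```text
t: 0.93
position: [0.3409, 0.1921, 0.2453]
orientation: [180.0, -0.0, 93.7]
contact_force: [1.0, 0.0, 1.2]
finger_gap: -0.003
gripper_force: 0.0
delta tool [-2.980e-01  1.592e-01  2.000e-04] rotvec [ 0.   -0.01  3.69]
```

```bash
python3 -m crank '[[-0.03,0.016,0,0,0,1,0],[-0.06,0.032,0,0,0,2,0],[-0.09,0.048,0,0,0,3,0],[-0.12,0.064,0,0,0,3.7,0],[-0.149,0.08,0,0,0,3.7,0]]'
python3 -c "
from h import *
rel([.519,-.095,.245],90)"
```

```text
t: 1.35
position: [0.4311, 0.049, 0.2451]
orientation: [-180.0, -0.0, 90.3]
contact_force: [0.8, 1.2, 0.2]
finger_gap: 0.004
gripper_force: 0.0
delta tool [-1.444e-01  8.720e-02  1.000e-04] rotvec [-0.02 -0.01  0.26]
```

```bash
python3 -m crank '[[-0.036,0.022,0,0,0,0,0],[-0.072,0.044,0,0,0,0,0],[-0.108,0.066,0,0,0,0,0],[-0.142,0.087,0,0,0,0,0],[-0.142,0.087,0.035,0,0,0,0]]'
python3 -c "
from h import *
rel([.519,-.095,.109],90)"
```

```text
t: 1.77
position: [0.5255, -0.0981, 0.2152]
orientation: [179.1, 0.4, 90.1]
contact_force: [0.8, -1.9, 0.3]
finger_gap: -0.001
gripper_force: 0.0
delta tool [ 0.0038 -0.0081  0.1061] rotvec [0.86 0.4  0.07]
```

```bash
python3 -m crank '[[0.003,-0.005,0.035,0,0,0,0],[0.003,-0.005,0.068,0,0,0,0],[0.003,-0.005,0.1,0,0,0,0],[0.003,-0.005,0.1,0,0,0,0]]'
python3 -c "
from h import *
rel([.519,-.095,.109],90)
p,d=manip.grab_frame('side');cv2.imwrite('pics/s1.png',cv2.resize(p[180:340,200:420],None,fx=3,fy=3)[:,:,::-1])"
```

```text
t: 2.1
position: [0.5096, -0.0867, 0.1045]
orientation: [-179.3, -0.2, 90.3]
contact_force: [-1.9, 0.7, -0.9]
finger_gap: -0.003
gripper_force: 0.0
delta tool [-0.0084  0.0093 -0.0046] rotvec [-0.65 -0.22  0.3 ]
```

View pics/s1.png

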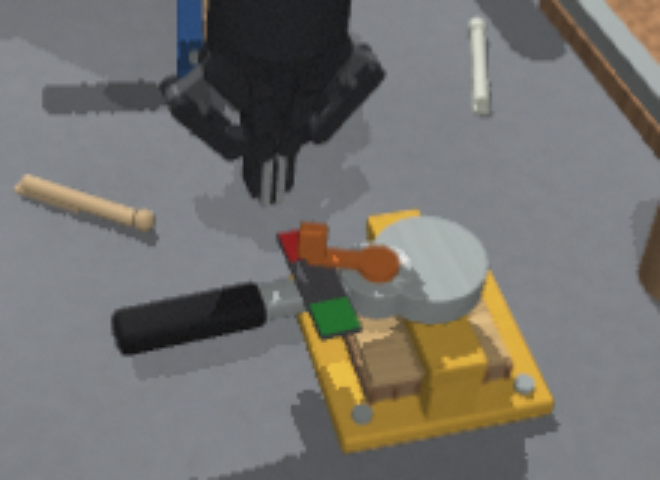

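The fingertips, at crop (272,190), are beside the tab at (313,240), on its red side. I'll correct the offset and settle first.

```bash
python3 -m crank '[[0,0,0,0,0,0,0],[0,0,0,0,0,0,0],[0,0,0,0,0,0,0]]'
python3 -c "
from h import *
rel([.517,-.12,.109],90)"
```

```text
t: 2.4
position: [0.5148, -0.088, 0.1124]
orientation: [179.8, 0.1, 90.3]
contact_force: [0.6, 0.0, 0.0]
finger_gap: 0.002
gripper_force: 0.0
delta tool [-0.032   0.002   0.0035] rotvec [0.22 0.07 0.34]
```

```bash
python3 -m crank '[[-0.01,0.002,0.004,0,0,0,0],[-0.02,0.002,0.004,0,0,0,0],[-0.03,0.002,0.004,0,0,0,0],[-0.036,0.002,0.004,0,0,0,0],[-0.042,0.002,0.004,0,0,0,0]]'
python3 -m crank '[[-0.005,0,0,0,0,0,0],[-0.01,0,0,0,0,0,0],[-0.015,0,0,0,0,0,0],[-0.02,0,0,0,0,0,0],[-0.02,0,0,0,0,0,0]]'
```

```text
t: 2.82
position: [0.5153, -0.1306, 0.1062]
orientation: [-179.9, -0.0, 90.3]
contact_force: [-1.0, 1.7, -0.5]
finger_gap: -0.0
gripper_force: 0.9
t: 3.23
position: [0.5162, -0.1507, 0.1063]
orientation: [180.0, 0.0, 90.3]
contact_force: [0.0, -1.1, 0.0]
finger_gap: -0.002
gripper_force: 0.0
```

```bash
python3 -m crank '[[-0.002,0,0,0,0,0,0],[-0.004,0,0,0,0,0,0],[-0.006,0,0,0,0,0,0],[-0.008,0,0,0,0,0,0],[-0.008,0,0,0,0,0,0]]'
python3 -c "
from h import *
p,d=manip.grab_frame('side');cv2.imwrite('pics/s2.png',cv2.resize(p[180:340,200:420],None,fx=3,fy=3)[:,:,::-1])
o=measure(p,d,'side',(230,400,230,340));c=o['orange'][1];c=c[c[:,2]>.1];print(c.mean(0),c.min(0),c.max(0))"
```

```text
t: 3.65
position: [0.5162, -0.1571, 0.1063]
orientation: [180.0, -0.1, 90.3]
contact_force: [0.6, 4.9, 0.2]
finger_gap: 0.0
gripper_force: 1.8
[ 0.52035365 -0.17720122  0.10858412] [ 0.51302534 -0.18337495  0.10091448] [ 0.53007523 -0.16821054  0.11401281]
```

View pics/s2.png

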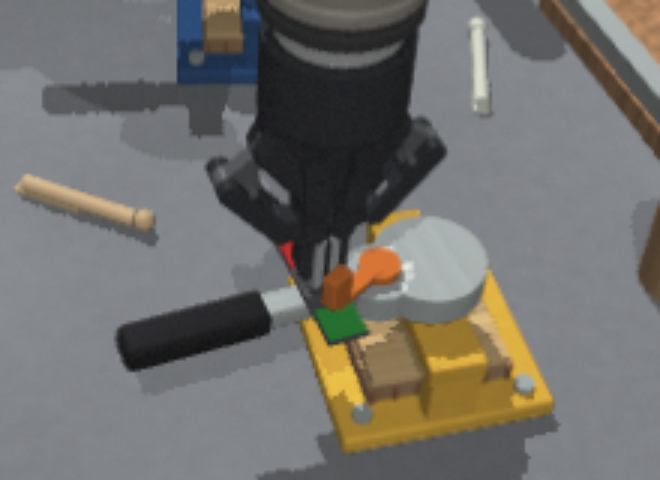

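The tab is now over green (crop (338,288)) and the 4.9 N reaction means it is against the stop. Back off, then go beside the grip on its +y side.

```bash
python3 -m crank '[[0.025,0,0,0,0,0,0],[0.05,-0.01,0,0,0,0,0],[0.05,-0.042,0,0,0,0,0],[0.05,-0.075,0,0,0,0,0],[0.05,-0.075,0,0,0,0,0]]'
python3 -m crank '[[0,0,0.017,0,0,0,0],[0,0,0.034,0,0,0,0],[0,0,0.034,0,0,0,0],[0,0,0.034,0,0,0,0]]'
python3 - <<'E'
from h import *
rel([.441,-.12,.072],90)
for n,roi in(("top",(300,420,150,320)),("side",(230,400,230,340))):
    p,d=manip.grab_frame(n);o=measure(p,d,n,roi)
    for k in("green","orange"):
        c=o[k][1]
        if k=="orange":c=c[c[:,2]>.102]
        if len(c): print(n,k,len(c),np.median(c,0).round(4),np.ptp(c,0).round(3))
E
```

```text
t: 4.12
position: [0.4347, -0.1065, 0.1054]
orientation: [-179.6, -0.1, 90.4]
contact_force: [-0.7, 0.9, -0.6]
finger_gap: 0.002
gripper_force: 0.0
t: 4.45
position: [0.4405, -0.1084, 0.0721]
orientation: [-179.9, -0.0, 90.3]
contact_force: [0.4, 0.1, 0.8]
finger_gap: -0.001
gripper_force: 0.0
delta tool [-0.0116  0.0004  0.0001] rotvec [-0.06 -0.01  0.33]Traceback (most recent call last):
  File "<stdin>", line 4, in <module>
  File "h.py", line 21, in measure
    c=cloud(n,d,m); out[k]=(m,c)
  File "h.py", line 12, in cloud
    q=cv2.undistortPoints(np.c_[u,v].astype(float).reshape(-1,1,2),K,np.array(m["dist"])).reshape(-1,2)
      ~~~~~~~~~~~~~~~~~~~^^^^^^^^^^^^^^^^^^^^^^^^^^^^^^^^^^^^^^^^^^^^^^^^^^^^^^^^^^^^^^^^
cv2.error: OpenCV(4.12.0) /io/opencv/modules/calib3d/src/undistort.dispatch.cpp:347: error: (-215:Assertion failed) CV_IS_MAT(_src) && CV_IS_MAT(_dst) && (_src->rows == 1 || _src->cols == 1) && (_dst->rows == 1 || _dst->cols == 1) && _src->cols + _src->rows - 1 == _dst->rows + _dst->cols - 1 && (CV_MAT_TYPE(_src->type) == CV_32FC2 || CV_MAT_TYPE(_src->type) == CV_64FC2) && (CV_MAT_TYPE(_dst->type) == CV_32FC2 || CV_MAT_TYPE(_dst->type) == CV_64FC2) in function 'cvUndistortPointsInternal'
```

```bash
python3 - <<'E'
from h import *
p,d=manip.grab_frame("side");o=measure(p,d,"side",(230,400,230,340))
for k in("green","orange","grip"):
    c=o[k][1]
    if k=="orange":c=c[c[:,2]>.109]
    if k=="grip":c=c[(c[:,2]>.079)&(c[:,2]<.088)&(c[:,1]<-.125)]
    print(k,len(c),c.mean(0).round(4),np.ptp(c,0).round(3))
B=np.array([.586,-.1545]);g=o["green"][1].mean(0)[:2]-B
print("green angle about bolt",np.arctan2(-g[1],-g[0]), "r",np.hypot(*g))
E
```

```text
green 127 [ 0.5194 -0.1873  0.0873] [0.022 0.022 0.005]
orange 50 [ 0.5201 -0.1764  0.1118] [0.016 0.012 0.006]
grip 606 [ 0.4437 -0.1659  0.0843] [0.128 0.047 0.009]
green angle about bolt 0.45776398187650763 r 0.07420272447797781
```

The handle's world angle is about 0.075, and the lever sits 0.45 rad (26°) counter-clockwise of it, so it is fully at green. Align with the handle's face and swing. About the bolt, each 20° is the same 5 rows in tool axes.

```bash
python3 -m crank '[[-0.015,-0.001,0,0,0,-2,0],[-0.03,-0.001,0,0,0,-4.3,0],[-0.032,-0.001,0,0,0,-4.3,0]]'
python3 -m crank '[[-0.0102,-0.0013,0,0,0,-4,0],[-0.0204,-0.0019,0,0,0,-8,0],[-0.0307,-0.0017,0,0,0,-12,0],[-0.0409,-0.0009,0,0,0,-16,0],[-0.051,0.0007,0,0,0,-20,0]]'
```

```text
t: 4.8
position: [0.4408, -0.1418, 0.0733]
orientation: [179.9, 0.1, 94.6]
contact_force: [1.0, 3.1, 0.4]
finger_gap: 0.0
gripper_force: 1.1
t: 5.22
position: [0.4438, -0.1894, 0.0729]
orientation: [-180.0, -0.2, 114.7]
contact_force: [-3.0, 9.0, 7.1]
finger_gap: 0.004
gripper_force: 4.4
```

```bash
python3 -m crank '[[-0.0102,-0.0013,0,0,0,-4,0],[-0.0204,-0.0019,0,0,0,-8,0],[-0.0307,-0.0017,0,0,0,-12,0],[-0.0409,-0.0009,0,0,0,-16,0],[-0.051,0.0007,0,0,0,-20,0]]'
python3 -c "
from h import *
s=manip.state();f=np.radians(s['orientation'][2]-90);print(f,s['joint_pos'])
n=np.array([-np.sin(f),np.cos(f)]);r=np.array([-np.cos(f),-np.sin(f)]);v=np.array(s['position'][:2])-[.586,-.1545];print('c',v@n,'r',v@r)"
```

```text
t: 5.63
position: [0.4644, -0.2355, 0.0725]
orientation: [-179.9, -0.4, 134.8]
contact_force: [-10.5, 3.7, 6.8]
finger_gap: 0.001
gripper_force: 4.6
0.7811126876712224 [-3.53115861e+01  3.10790526e+01  9.99874649e+01 -2.57872629e-02
  4.92960917e+01 -8.00494200e+01]
c 0.028118564832376756 r 0.14334825431841103
```

```bash
python3 -m crank '[[-0.0102,-0.0013,0,0,0,-4,0],[-0.0204,-0.0019,0,0,0,-8,0],[-0.0307,-0.0017,0,0,0,-12,0],[-0.0409,-0.0009,0,0,0,-16,0],[-0.0409,-0.0009,0,0,0,-16,0]]'
cat > chk.py <<'E'
from h import *
import sys
p,d=manip.grab_frame("side");o=measure(p,d,"side",(230,420,220,380))
cv2.imwrite(sys.argv[1],cv2.resize(p[200:380,200:440],None,fx=3,fy=3)[:,:,::-1])
B=np.array([.586,-.1545])
for k in("green","orange"):
    c=o[k][1]
    if k=="orange":c=c[c[:,2]>.109]
    print(k,len(c),c.mean(0).round(4),np.ptp(c,0).round(3))
g=o["green"][1].mean(0)[:2]-B;a=np.arctan2(-g[1],-g[0])-.388;print("swing since start",a,"r",np.hypot(*g))
P=B-.032*np.array([np.cos(a),np.sin(a)]);t=c.mean(0)[:2]-P;print("lever rel handle",np.arctan2(-t[1],-t[0])-a,np.hypot(*t))
E
python3 chk.py pics/s3.png
```

```text
t: 6.05
position: [0.494, -0.2671, 0.0724]
orientation: [-180.0, -0.1, 150.7]
contact_force: [-4.7, 0.1, 0.3]
finger_gap: 0.004
gripper_force: 1.5Traceback (most recent call last):
  File "chk.py", line 3, in <module>
    p,d=manip.grab_frame("side");o=measure(p,d,"side",(230,420,220,380))
                                   ~~~~~~~^^^^^^^^^^^^^^^^^^^^^^^^^^^^^^
  File "h.py", line 21, in measure
    c=cloud(n,d,m); out[k]=(m,c)
  File "h.py", line 12, in cloud
    q=cv2.undistortPoints(np.c_[u,v].astype(float).reshape(-1,1,2),K,np.array(m["dist"])).reshape(-1,2)
      ~~~~~~~~~~~~~~~~~~~^^^^^^^^^^^^^^^^^^^^^^^^^^^^^^^^^^^^^^^^^^^^^^^^^^^^^^^^^^^^^^^^
cv2.error: OpenCV(4.12.0) /io/opencv/modules/calib3d/src/undistort.dispatch.cpp:347: error: (-215:Assertion failed) CV_IS_MAT(_src) && CV_IS_MAT(_dst) && (_src->rows == 1 || _src->cols == 1) && (_dst->rows == 1 || _dst->cols == 1) && _src->cols + _src->rows - 1 == _dst->rows + _dst->cols - 1 && (CV_MAT_TYPE(_src->type) == CV_32FC2 || CV_MAT_TYPE(_src->type) == CV_64FC2) && (CV_MAT_TYPE(_dst->type) == CV_32FC2 || CV_MAT_TYPE(_dst->type) == CV_64FC2) in function 'cvUndistortPointsInternal'
```

The view is occluded. I'll let go by backing away along tool +x, rise, then look.

```bash
python3 -m crank '[[0.01,0,0,0,0,0,0],[0.03,0,0,0,0,0,0],[0.06,0,0,0,0,0,0],[0.09,0,-0.02,0,0,0,0],[0.09,0,-0.06,0,0,0,0]]'
python3 -m crank '[[0.03,0,-0.03,0,0,0,0],[0.06,0,-0.06,0,0,0,0],[0.06,0,-0.09,0,0,0,0],[0.06,0,-0.09,0,0,0,0],[0.06,0,-0.09,0,0,0,0]]'
sed -i 's/if k=="orange":c=/if k=="orange": c=/' chk.py; sed -i 's/c=cloud(n,d,m); out/c=cloud(n,d,m) if m.any() else np.zeros((0,3)); out/' h.py
python3 chk.py pics/s3.png
```

```text
t: 6.52
position: [0.4074, -0.2156, 0.1276]
orientation: [179.8, -1.1, 150.5]
contact_force: [0.5, -0.2, -1.4]
finger_gap: 0.0
gripper_force: 0.0
t: 6.93
position: [0.3649, -0.1935, 0.2245]
orientation: [-180.0, 0.4, 150.6]
contact_force: [0.4, 0.4, -0.9]
finger_gap: -0.004
gripper_force: 0.0
green 126 [ 0.5736 -0.2288  0.0872] [0.027 0.023 0.013]
orange 46 [ 0.5639 -0.2205  0.1116] [0.009 0.015 0.004]
swing since start 1.0180927025132394 r 0.07534053053987991
lever rel handle 0.41767195353533837 0.03908613009330254
```

View pics/s3.png

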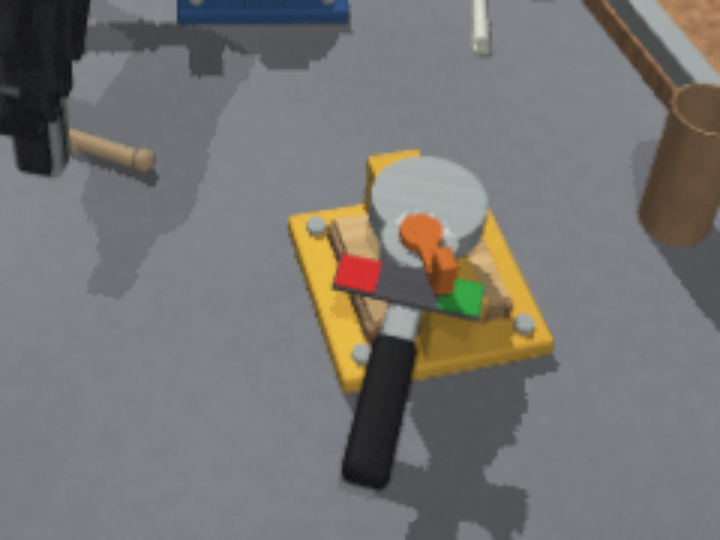

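The handle has swung 1.02 rad from its start, so the bolt is at about 0.77 rad or more. The tab is still over green (crop (440,270)) and the robot is clear.

```bash
python3 -m crank '[[0,0,0,0,0,0,0],[0,0,0,0,0,0,0],[0,0,0,0,0,0,0]]'; python3 -c "
from workcell import manip
print(manip.finish_job())"
```

```text
t: 7.23
position: [0.3638, -0.1929, 0.2212]
orientation: [180.0, -0.1, 150.6]
contact_force: [-0.0, -1.0, -0.2]
finger_gap: -0.001
gripper_force: 0.0
the job is handed in; nothing more can be done
None
```

I handed the job in at about 7 s, with no verdict returned: the yellow lever is on green, the handle swung about 1.02 rad (bolt about 0.77 rad or more by estimate, not measured directly) and released, and the blue press was not touched.

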